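# Knock a bearing out of a fixture pocket

## Robot

A 7-joint arm with a two-finger parallel gripper is mounted at the origin on a cart in front of the work surface, level with it; the furniture and walls round the work are solid. World frame = base frame: x ahead of the robot, y to its left, z up, the work surface at z = 0. Lengths are in m, angles in rad, forces in N, time in s.
With the tool pointing down it reaches from about 0.425 to 0.925 m from the base axis. Payload 6.8 kg.
Tool frame: the origin (TCP) lies at the very end of the fingers, on their centre line; the grasp point (between the pads) lies 19 mm behind it; y points along the fingers, z is the direction in which the jaws open and shut, and the axes are right-handed (so a half turn about y gives the same grasp; the last joint's range is limited). The gripper opens to 85 mm and grips with 20 to 120 N. Pads are 22 mm wide; open, the fingers measure 114 mm over their backs; the gripper's body (76 mm by 85 mm) begins 54 mm behind the grasp point. The pads swing forward as they close: fully open they stand 13 mm farther back than shut.
Start: joints at [-1.342, 0.477, 0.022, 1.555, -0.011, 1.109, -0.083], TCP at [0.223, 0.637, 0.231] pointing down, gripper open.
Joint ranges: [-2.96, 2.96], [-0.34, 2.1], [-1.41, 1.46], [0.24, 2.44], [-1.37, 4.51], [0.17, 1.92], [-2.96, 2.96]. Speed limits (rad/s): [2.39, 2.39, 3.14, 3.14, 3.14, 3.14, 3.14].

## Interface

Orientations are given as [roll, pitch, yaw] about the fixed x, y, z axes, in that order (R = Rz(yaw) Ry(pitch) Rx(roll)).
In Python, from workcell import get_state, snapshot, job_done gives the robot as it stands.
- The arm moves only by the shell command python3 -m handwheel 'ROWS'. ROWS is JSON, a list of rows, each a list of 7 numbers: the opening, from -1 (shut) to 1 (fully open), then the shift along the tool's x, y, z in m, then the turn, a rotation vector about the tool's x, y, z in degrees. A call has 1 to 12 rows; each row is the pose to reach, as a shift and turn from the pose commanded when the call began, along the tool's axes at that moment; what a row does not reach only later rows make up. A row lasts 1/10 s, in which the tool goes at most 50 mm and 8.59 degrees, less where a joint would pass 70% of its speed; a pose out of reach is approached as far as the arm can. A call with a gripper value outside its range is refused whole. The fingers move at their own pace and stop on an object; the grip force is fixed at half the most. Time passes only in rows, so rows that repeat a pose let the fingers close. It gives the time, the measured TCP pose, the force and the opening at its end, in the units of the state.
- get_state(): the state, without advancing time (a new reading comes with each control period).
- snapshot(name): name is "scene" or "top" or "wrist"; returns a dict with "img" (384x512x3 uint8, blue, green, red), "range_z" (384x512 float32, m along the optical axis (not along the pixel's ray), 0 where there is no reading), "fovy" (degrees; the focal length in pixels is half the picture's height over the tangent of half this angle, whatever the lens; pixels are square), "cx", "cy" (the principal point, pixels), "origin" and "rotation" of the camera in the world. Camera axes: x right, y down, z forward; pixel columns grow to the right and rows downward; lengths in m; the calibration is good to about 2 mm. A picture is of the moment at which its call begins.
- job_done(): hands the job in, once; it reports no verdict.
The state is a dict: "clock": time; "joint_pos": joint angles; "qvel": joint speeds; "joint_efforts": joint torques, N m; "eef_pos": TCP position; "tcp_rot": TCP orientation; "ft_force": force on the tool from outside, world axes, zero at the start; "moment": the same for the moment, N m; "width": finger opening in m.
Only numpy, scipy, OpenCV 4.12 (cv2) and the standard library are available. Lean on these libraries where they do the work, as an engineer would, in place of code of your own. Each camera call takes 0.05 s, during which the arm holds its last target. There are 200 camera calls.

## Task

The ball bearing is stuck below the rim of the pocket on top of the blue-sided knockout fixture: lift the red handle under the head until the knockout rod snaps past its detent and stays up by itself with the bearing raised on it, and let go. Then take the bearing, lay it flat in the green tray without dropping it, and finally push the rod back down until it snaps fully home. Leave the other things on the desk where they are.

Things in the scene. Friction and masses are not known exactly. Their poses are not given: they have to be found in the camera images.
- pocket (a point): Centre of the pocket's mouth, level with the flat aluminium top of the fixture, 150 mm above the desk. z is up, x points to the fixture's back; its front, with the handle, is the -x side. Pocket: round, 53.6 mm wide, 18 mm deep, with a 35 mm hole in its floor for the rod.
- fixture: Knockout fixture, fixed to the desk; origin on the pocket axis at desk level, axes as the pocket's. Base plate 130 x 120 x 12 mm; two blue side cheeks (outer faces 50 mm either side of the middle, front edges 25 mm in front of the pocket axis); on them an aluminium head 100 x 100 mm, from 120 to 150 mm above the desk, centred on the pocket axis.
- handle (a point): Grip point of the rod's red handle, a bar along the fixture's x, 12 mm wide (y), 16 mm high: mid-width, mid-height, 62 mm in front of the pocket axis, 55 mm above the desk when down. The bar ends 74 mm in front of the axis. The head juts out over it (underside 65 mm above), so a gripper pointing straight down does not fit: tilt it about 40 degrees, fingers pointing down and towards the fixture.
- rod_head (a point): Centre of the flat top of the knockout rod (round, 30 mm wide), which pushes the bearing from below: 131.5 mm above the desk (0.5 mm under the pocket's floor) with the rod down, 151.5 mm (1.5 mm above the rim) with it up.
- knockout (a joint): Height of the rod and handle (they move straight up), m: 0 fully down, 0.020 fully up. A detent holds it at either end: it takes about 10 N upward with the bearing on, or 6 N downward empty, until half-way, then snaps to the other end and stays when let go. Push it down by the handle, or on the rod head with closed fingers 10 to 14 mm below its raised height.
- bearing_mid (a point): The stuck steel ball bearing: a ring 52 mm across and 15 mm thick, 0.11 kg, origin at its centre half-way up, z along its axis. At the start it lies flat in the pocket with its top 3 mm below the rim; with the rod up its underside is 1.5 mm above the rim, and it can then be gripped by its outer ring from above.
- stuck_bearing: The same bearing; origin at the centre of its underside.
- tray: Green open tray fixed to the desk, 150 (its x) x 160 (its y) x 24 mm high, walls and floor 4 mm thick; origin at the centre of its underside, on the desk.
- blue_filter: Bystander: blue oil filter can, 76 mm across, 88 mm high, standing; origin at the centre of its underside.
- carton: Bystander: small red and white carton, 55 x 70 x 50 mm; origin at the centre of its underside.
- spare_bearing: Bystander: smaller ball bearing, 42 mm across, 12 mm thick, lying on the desk; origin at the centre of its underside.
Things that resemble listed ones, but are neither listed nor needed, are in the scene too. Leave any brown look-alike of the fixture alone. Leave any turquoise look-alike of the stuck_bearing alone.

How it is judged:
By the outcome, as a careful person would: the job done as asked, in the order asked, and still so for the second after the job is handed in, with the robot touching nothing.
It also fails if it takes over 59 s, if anything falls off the work surface, if the arm or the gripper's body presses on something with over 40 N, if the wrist force passes 120 N, or if a joint passes its speed limit or range.

## Working session

There is one attempt and no reset: what is moved stays moved. The work goes in short steps, Python scripts to look and compute and a shell command to move; the robot and the scene stay as the last step left them, time stands still between calls to the robot, and variables do not carry over. Pictures are saved under pics/ and viewed, about 8 in all and at most 12, crops included, and the job is handed in when it is done.

```bash
mkdir -p pics; ls; cat > h.py <<'E'
import numpy as np, cv2
from workcell import get_state, snapshot, job_done
from scipy.spatial.transform import Rotation as R
def snap(name,fn):
    s=snapshot(name); cv2.imwrite(f'pics/{fn}.png',s['img']); np.savez(f'pics/{fn}.npz',**s); return s
def load(fn): return dict(np.load(f'pics/{fn}.npz'))
def pts(s):
    h,w=s['range_z'].shape; f=h/2/np.tan(np.radians(float(s['fovy']))/2)
    v,u=np.mgrid[:h,:w]; z=s['range_z']
    p=np.stack([(u-s['cx'])/f*z,(v-s['cy'])/f*z,z],-1)
    return p@np.array(s['rotation']).T+s['origin']
def world2px(s,p):
    f=s['img'].shape[0]/2/np.tan(np.radians(float(s['fovy']))/2)
    q=(np.array(p)-s['origin'])@np.array(s['rotation']); return q[...,:2]/q[...,2:]*f+[s['cx'],s['cy']]
def tool(p,rpy=None):
    """shift & rotvec(deg) in current tool axes to reach world p, rpy"""
    st=get_state(); M=R.from_euler('xyz',st['tcp_rot'])
    d=M.inv().apply(np.array(p)-st['eef_pos'])
    r=np.zeros(3) if rpy is None else (M.inv()*rpy).as_rotvec(degrees=True)
    return d.round(4),r.round(2)
E
python3 - <<'E'
from h import *
print(get_state())
a=snap('scene','s1');b=snap('top','t1')
for s in(a,b): print(s['origin'],s['rotation'],s['fovy'],s['cx'],s['cy'])
cv2.imwrite('pics/both.png',cv2.resize(np.vstack([a['img'],b['img']]),None,fx=.78,fy=.78))
E
```

```text
pics
{'clock': 0.0, 'joint_pos': array([-1.34206649,  0.4778356 ,  0.02234142,  1.55645399, -0.01148923,
        1.10930443, -0.08310996]), 'qvel': array([-0.00151277, -0.00027622,  0.00035067, -0.0009997 , -0.00046651,
        0.00109211, -0.0006441 ]), 'joint_efforts': array([-6.57759647e-04, -5.96445787e+01,  1.60744149e+00, -2.81198949e+01,
        1.23797043e-02,  9.58421471e-03,  6.58321355e-06]), 'eef_pos': array([0.22290641, 0.63649945, 0.23030089]), 'tcp_rot': array([-1.57266332e+00, -1.51033877e-04, -3.36814773e-01]), 'ft_force': array([-0.8661807 , -0.26998161,  0.33120353]), 'moment': array([0.02088677, 0.00373319, 0.04292437]), 'width': 0.08520707369038577}
[-0.09913534 -0.79124065  0.77849849] [-2.18585558e+00 -8.61748187e-04 -7.54981937e-01] 48.70837767283231 254.11233466698485 189.98792798893066
[0.04271558 0.01101343 1.03273288] [-2.5821544  -0.00508548 -1.81057081] 56.88846261544411 254.4143496611772 188.93571388417297
```

View pics/t1.png

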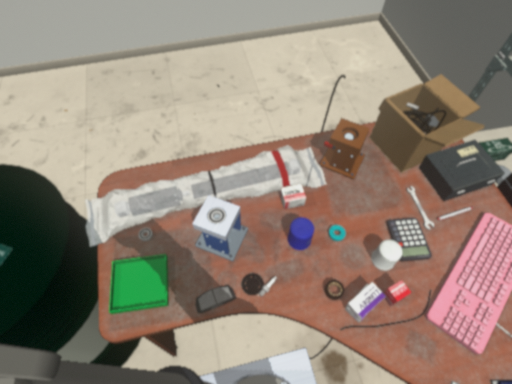

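View pics/s1.png

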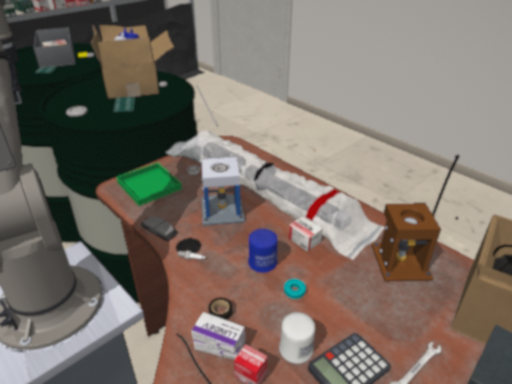

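Candidates, in top-view pixels:
- **Fixture:** the blue/aluminium one at (217,215), or the brown look-alike at (345,150). I choose the blue one.
- **Bearing:** grey, in the pocket at (217,214). The others are the turquoise ring at (337,233), the spare at (145,233) and a dark tape ring at (333,289).
- **Tray:** green, at (139,284).

Next I'll take a close crop and measure.

```bash
sed -i "s/np.array(s\['rotation'\])/R.from_euler('xyz',s['rotation']).as_matrix()/" h.py
python3 - <<'E'
from h import *
t=load('t1');s=load('s1')
for n,q in(('t',t),('s',s)):
    P=pts(q);ok=q['range_z']>0
    w=(P[...,0]>.2)&(P[...,1]<1)&ok
    m=ok&(abs(P[...,2]-.15)<.008)&(np.hypot(P[...,0],P[...,1])<1.0)
    k,l,st,c=cv2.connectedComponentsWithStats(m.astype(np.uint8))
    for i in range(1,k):
        if st[i,4]>80:
            pp=P[l==i]; r=cv2.minAreaRect(pp[:,:2].astype(np.float32)*1000); print(n,'head',c[i],st[i,4],pp.mean(0).round(4),r)
    hsv=cv2.cvtColor(q['img'],cv2.COLOR_BGR2HSV)
    g=ok&(hsv[...,0]>50)&(hsv[...,0]<75)&(hsv[...,1]>150)&(P[...,2]>-.02)&(P[...,2]<.04)
    k,l,st,c=cv2.connectedComponentsWithStats(g.astype(np.uint8))
    i=1+np.argmax(st[1:,4]);pp=P[l==i];print(n,'tray',c[i],st[i,4],pp.mean(0).round(4),cv2.minAreaRect(pp[:,:2].astype(np.float32)*1000))
    # table z check
    d=P[250:270,120:200] if n=='s' else P[255:265,290:320]
    print('table',np.median(d.reshape(-1,3),0))
    for nm,px in dict(blue=(300,232) if n=='t' else (263,245),spare=(145,233) if n=='t' else (194,170)).items(): print(n,nm,P[px[1],px[0]].round(3))
a=cv2.resize(t['img'][180:275,170:265],(570,570),interpolation=cv2.INTER_CUBIC)
b=cv2.resize(s['img'][145:235,185:260],(475,570),interpolation=cv2.INTER_CUBIC)
cv2.imwrite('pics/crop1.png',cv2.resize(np.hstack([a,b]),(800,436)))
E
```

```text
t head [402.98989899 130.94949495] 198 [ 0.6837 -0.652   0.1497] ((689.3408813476562, -649.237548828125), (184.0538330078125, 57.6920280456543), 32.53376770019531)
t head [349.49545455 133.49545455] 660 [ 0.7121 -0.476   0.152 ] ((716.20361328125, -478.9927062988281), (99.8660659790039, 104.92550659179688), 48.17494583129883)
t head [216.17748918 215.40779221] 1155 [5.188e-01 4.000e-04 1.505e-01] ((521.0321044921875, -0.061737060546875), (101.4507064819336, 102.61424255371094), 53.8907585144043)
t tray [138.26814815 284.12407407] 2700 [0.4276 0.2606 0.0067] ((427.727783203125, 255.12722778320312), (157.53689575195312, 149.1134796142578), 84.18016815185547)
table [ 0.3856961  -0.23475275  0.00186235]
t blue [ 0.441 -0.229  0.087]
t spare [0.588 0.229 0.004]
s head [132.15577889  91.46231156] 199 [0.6187 0.6508 0.1499] ((622.5640869140625, 649.2366333007812), (21.65538787841797, 188.1756134033203), 62.43882751464844)
s head [220.20516129 167.95483871] 775 [ 0.5155 -0.0016  0.1499] ((519.4212646484375, 3.1362533569335938), (109.52874755859375, 99.57136535644531), 54.358795166015625)
s h
[... 228 characters left out ...]
01] ((-0.6285629272460938, -45.61936950683594), (49.84550857543945, 130.2137908935547), 89.46383666992188)
s head [498.51685393 262.07865169] 178 [ 0.7054 -0.6783  0.148 ] ((700.6015625, -679.5956420898438), (58.11520004272461, 26.876598358154297), 6.301000118255615)
s head [490.58718861 287.90747331] 281 [ 0.6194 -0.6963  0.1501] ((619.144775390625, -696.0015869140625), (18.064027786254883, 75.94853210449219), 2.2793052196502686)
s tray [148.29144385 183.35561497] 1496 [0.4255 0.2614 0.0097] ((425.8100891113281, 258.5876770019531), (168.6757049560547, 149.52162170410156), 85.19629669189453)
table [ 0.3329578  -0.01667592 -0.01580175]
s blue [ 0.432 -0.259  0.087]
s spare [0.576 0.219 0.014]
```

View pics/crop1.png

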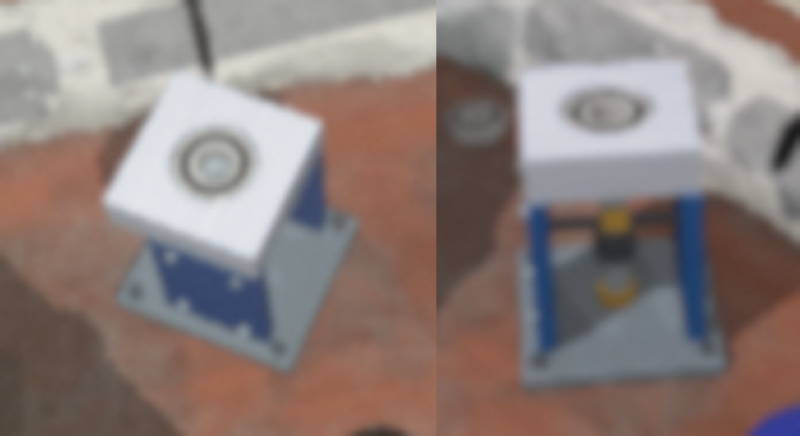

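The crop shows the grey bearing in the pocket at about (212,162) in its top half. The open end facing the scene camera has no red handle, so the front must face away from the camera, at about +54°. I'll check clearance there and work out a pre-grasp view pose.

```bash
cat >> h.py <<'E'
C=np.array([.520,.001,0]); PSI=np.radians(-126.)
def F(p): return C+R.from_euler('z',PSI).apply(p)
def grip(tilt,zs=1):
    """tool orientation: y = sin t x_f - cos t z ; z = zs*y_f"""
    t=np.radians(tilt); M=R.from_euler('z',PSI).as_matrix()
    y=M@[np.sin(t),0,-np.cos(t)]; z=zs*M[:,1]; return R.from_matrix(np.c_[np.cross(y,z),y,z])
E
python3 - <<'E'
from h import *
for n in('t1','s1'):
    P=pts(load(n)).reshape(-1,3); q=R.from_euler('z',-PSI).apply(P-C)
    for x in np.arange(-.36,-.05,.03):
        print(n,round(x,2),[ (lambda z: round(float(np.percentile(z,98)),3) if len(z)>4 else None)(q[(abs(q[:,0]-x)<.015)&(abs(q[:,1]-y)<.025)&(q[:,2]>-.05)&(q[:,2]<.5),2]) for y in(-.1,-.05,0,.05,.1)])
g=.019
for zs in(1,-1):
    o=grip(40,zs);p=F([-.062,0,.055])+o.as_matrix()[:,1]*(g-.10)
    print(zs,p.round(3),tool(p,o))
E
```

```text
t1 -0.36 [0.051, 0.088, 0.088, 0.006, 0.006]
t1 -0.33 [0.073, 0.089, 0.088, 0.002, 0.005]
t1 -0.3 [0.071, 0.088, 0.094, 0.075, 0.004]
t1 -0.27 [0.068, 0.086, 0.094, 0.086, None]
t1 -0.24 [0.015, 0.08, 0.095, 0.094, 0.086]
t1 -0.21 [0.015, 0.063, 0.095, 0.097, 0.092]
t1 -0.18 [0.005, 0.005, 0.068, 0.094, 0.092]
t1 -0.15 [0.005, 0.005, 0.056, 0.085, 0.089]
t1 -0.12 [0.024, 0.006, 0.005, 0.077, 0.09]
t1 -0.09 [0.005, 0.004, 0.005, 0.068, 0.081]
t1 -0.06 [0.005, 0.153, 0.153, 0.154, 0.085]
s1 -0.36 [None, 0.089, 0.083, None, 0.005]
s1 -0.33 [0.075, 0.09, 0.087, None, 0.004]
s1 -0.3 [0.072, 0.09, 0.093, None, None]
s1 -0.27 [0.065, 0.087, 0.093, 0.087, None]
s1 -0.24 [0.016, 0.081, 0.094, 0.092, None]
s1 -0.21 [0.016, 0.071, 0.096, 0.096, 0.092]
s1 -0.18 [0.005, 0.004, 0.087, 0.093, 0.089]
s1 -0.15 [0.004, 0.003, None, 0.086, 0.088]
s1 -0.12 [0.021, 0.005, 0.005, 0.078, 0.088]
s1 -0.09 [0.005, 0.004, 0.004, 0.067, 0.085]
s1 -0.06 [0.005, 0.152, 0.153, 0.152, 0.08]
1 [0.587 0.093 0.117] (array([ 0.5232,  0.1141, -0.3922]), array([-36.98, 101.79, -27.47]))
-1 [0.587 0.093 0.117] (array([ 0.5232,  0.1141, -0.3922]), array([-25.44, -70.15,  34.25]))
```

```bash
python3 - <<'E'
from h import *
o=grip(33,-1);p=F([-.066,0,.055])+o.as_matrix()[:,1]*(.013-.17)
print(p.round(3),tool(p,o))
E
```

```text
[0.609 0.124 0.187] (array([ 0.534 ,  0.0444, -0.3565]), array([-20.99, -71.16,  28.27]))
```

```bash
python3 -m handwheel '[[-0.2,0.534,0.044,-0.356,-21,-71.2,28.3],[-0.2,0.534,0.044,-0.356,-21,-71.2,28.3],[-0.2,0.534,0.044,-0.356,-21,-71.2,28.3],[-0.2,0.534,0.044,-0.356,-21,-71.2,28.3],[-0.2,0.534,0.044,-0.356,-21,-71.2,28.3],[-0.2,0.534,0.044,-0.356,-21,-71.2,28.3],[-0.2,0.534,0.044,-0.356,-21,-71.2,28.3],[-0.2,0.534,0.044,-0.356,-21,-71.2,28.3],[-0.2,0.534,0.044,-0.356,-21,-71.2,28.3],[-0.2,0.534,0.044,-0.356,-21,-71.2,28.3],[-0.2,0.534,0.044,-0.356,-21,-71.2,28.3],[-0.2,0.534,0.044,-0.356,-21,-71.2,28.3]]'
python3 - <<'E'
from h import *
o=grip(33,-1);p=F([-.066,0,.055])+o.as_matrix()[:,1]*(.013-.17)
print(tool(p,o),get_state()['joint_pos'].round(2)); snap('wrist','w1')
E
```

```text
clock: 1.3
eef_pos: [0.5822, 0.1602, 0.1897]
tcp_rot: [-1.569, 0.576, 0.945]
ft_force: [1.0, 0.9, 0.5]
width: 0.0341
(array([-0.0101,  0.01  , -0.0433]), array([-0.04,  0.12,  0.01])) [-0.47  0.69 -0.05  1.42  0.26  1.57  1.93]
```

View pics/w1.png

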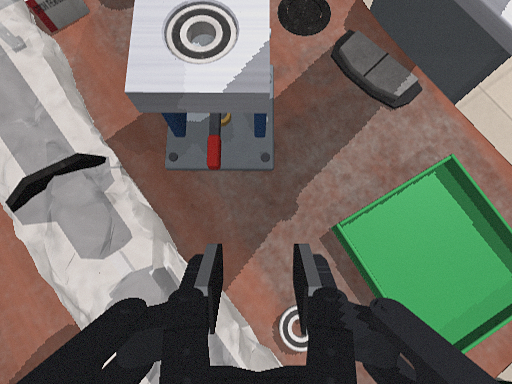

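The wrist picture shows the red handle at (213,152) on the front of the blue fixture, the bearing in the pocket at (202,33), the tray at about (430,250), and the bag to the left. Now I'll refine the poses from this depth image.

```bash
python3 - <<'E'
from h import *
s=load('w1');P=pts(s);ok=s['range_z']>0
hsv=cv2.cvtColor(s['img'],cv2.COLOR_BGR2HSV)
red=ok&((hsv[...,0]<8)|(hsv[...,0]>172))&(hsv[...,1]>170); red[:130]=0;red[180:]=0;red[:,:200]=0;red[:,230:]=0
top=red&(abs(P[...,2]-.063)<.006)
q=R.from_euler('z',-PSI).apply(P[top]-C);print('red top n',top.sum(),'world',P[top].mean(0).round(4),'fix min/max',q.min(0).round(4),q.max(0).round(4),np.median(q,0).round(4))
m=ok&(abs(P[...,2]-.15)<.006);m[110:]=0;m[:,:115]=0;m[:,290:]=0
r=cv2.minAreaRect(P[m][:,:2].astype(np.float32)*1000);print('head (maybe cut)',r)
q=R.from_euler('z',-PSI).apply(P[m]-C);print(np.percentile(q,[.5,99.5],axis=0).round(4))
# ring of pocket: pixels with z 0.13..0.149 around (202,33)
m=ok&(P[...,2]>.145-.004)&(P[...,2]<.1485);m[75:]=0;m[:,:155]=0;m[:,245:]=0
print('bearing ring',m.sum(),cv2.minEnclosingCircle(P[m][:,:2].astype(np.float32)*1000), P[m].mean(0))
g=ok&(hsv[...,0]>50)&(hsv[...,0]<75)&(hsv[...,1]>120)&(P[...,2]>-.02)&(P[...,2]<.04)
print('tray',cv2.minAreaRect(P[g][:,:2].astype(np.float32)*1000),np.percentile(P[g][:,2],[5,50,99]))
Q=R.from_euler('z',-PSI).apply(P.reshape(-1,3)-C)
for x in(-.07,-.09,-.11,-.13,-.15): print(x,[(lambda z: round(float(z.max()),3) if len(z) else None)(Q[(abs(Q[:,0]-x)<.01)&(abs(Q[:,1]-y)<.005)&(Q[:,2]<.13),2]) for y in(.01,.02,.03,.04,.05,.06)])
E
```

```text
red top n 404 world [0.5558 0.0512 0.0625] fix min/max [-0.0766 -0.006   0.057 ] [-0.0448  0.0056  0.0653] [-0.0619 -0.0006  0.0627]
head (maybe cut) ((528.00537109375, 12.183578491210938), (79.08135986328125, 100.2754135131836), 54.00028991699219)
[[-0.0526 -0.0498  0.1445]
 [ 0.0247  0.0494  0.1517]]
bearing ring 3175 ((519.89794921875, 7.592528820037842), 33.42095947265625) [0.52046117 0.00122644 0.14666172]
tray ((415.5255432128906, 227.31968688964844), (184.8068389892578, 225.3218994140625), 14.483152389526367) [0.00297919 0.00432888 0.02473385]
-0.07 [0.063, 0.013, 0.014, 0.013, 0.013, 0.013]
-0.09 [0.002, 0.002, 0.003, 0.002, 0.002, 0.002]
-0.11 [0.003, 0.002, 0.003, 0.002, 0.042, 0.069]
-0.13 [0.002, 0.002, 0.002, 0.059, 0.075, 0.077]
-0.15 [0.002, 0.057, 0.067, 0.082, 0.083, 0.082]
```

```bash
python3 - <<'E'
from h import *
s=load('w1');st=get_state();M=R.from_euler('xyz',st['tcp_rot'])
c=M.inv().apply(s['origin']-st['eef_pos']);print('cam in tool',c.round(3))
for t in(33,40):
    o=grip(t,-1);p=F([-.066,0,.055])+o.as_matrix()[:,1]*.013
    print(t,'cam at grasp in fixture',R.from_euler('z',-PSI).apply(p+o.apply(c)-C).round(3),tool(p,o),tool(p-o.as_matrix()[:,1]*.15,o))
E
```

```text
cam in tool [-0.08  -0.146  0.008]
33 cam at grasp in fixture [-0.072 -0.008  0.21 ] (array([-0.0038,  0.177 , -0.0329]), array([ 0.02, -0.67, -0.23])) (array([-0.0044,  0.027 , -0.033 ]), array([ 0.02, -0.67, -0.23]))
40 cam at grasp in fixture [-0.09  -0.008  0.208] (array([-0.0054,  0.1769, -0.033 ]), array([-0.02, -0.67,  6.77])) (array([ 0.0123,  0.0279, -0.0328]), array([-0.02, -0.67,  6.77]))
```

```bash
python3 -m handwheel '[[-0.2,0.003,0.027,-0.033,0,-0.7,2.8],[-0.2,0.003,0.027,-0.033,0,-0.7,2.8],[-0.2,0.001,0.067,-0.033,0,-0.7,2.8],[-0.2,-0.001,0.1,-0.033,0,-0.7,2.8],[-0.2,-0.003,0.135,-0.033,0,-0.7,2.8],[-0.2,-0.003,0.135,-0.033,0,-0.7,2.8],[-0.2,-0.003,0.135,-0.033,0,-0.7,2.8]]'
python3 - <<'E'
from h import *
o=grip(36,-1);p=F([-.066,0,.055])+o.as_matrix()[:,1]*.013
print(tool(p,o)); s=snap('wrist','w2')
E
```

```text
clock: 2.05
eef_pos: [0.5631, 0.0816, 0.0788]
tcp_rot: [-1.56, 0.624, 0.96]
ft_force: [0.8, 0.1, 0.9]
width: 0.0344
(array([-0.0062,  0.0467, -0.0124]), array([-0.04,  0.79,  0.23]))
```

View pics/w2.png

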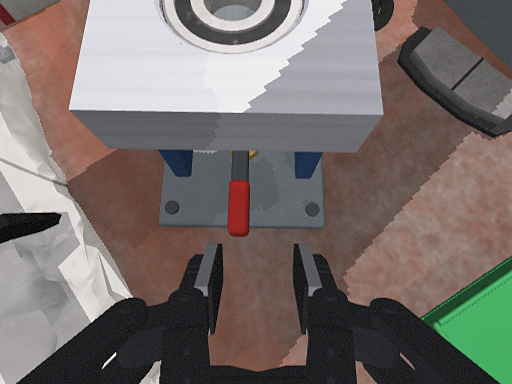

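The view agrees: the handle is at column 239 and the finger middle at 258, so about 12 mm is left sideways. I'll settle first, then re-measure.

```bash
python3 -m handwheel '[[-0.2,0,0,0,0,0,0],[-0.2,0,0,0,0,0,0]]'
python3 - <<'E'
from h import *
o=grip(36,-1);p=F([-.066,0,.055])+o.as_matrix()[:,1]*.013
print(tool(p,o))
E
```

```text
clock: 2.3
eef_pos: [0.5645, 0.0823, 0.0797]
tcp_rot: [-1.563, 0.621, 0.959]
ft_force: [-0.2, -0.6, 0.5]
width: 0.034
(array([-0.0069,  0.0482, -0.0116]), array([0.07, 0.76, 0.41]))
```

```bash
python3 -m handwheel '[[-0.2,-0.003,0.005,-0.0115,0,0.8,0],[-0.2,-0.005,0.02,-0.0115,0,0.8,0.4],[-0.2,-0.007,0.035,-0.0115,0,0.8,0.4],[-0.2,-0.007,0.048,-0.0115,0,0.8,0.4],[-0.2,-0.007,0.048,-0.0115,0,0.8,0.4],[-0.2,-0.007,0.048,-0.0115,0,0.8,0.4],[-0.2,-0.007,0.048,-0.0115,0,0.8,0.4]]'
python3 - <<'E'
from h import *
o=grip(36,-1);p=F([-.066,0,.055])+o.as_matrix()[:,1]*.013
print(tool(p,o))
s=snap('wrist','w3'); cv2.imwrite('pics/w3c.png',cv2.resize(s['img'][130:384,120:400],None,fx=2,fy=2))
E
```

```text
clock: 3.0
eef_pos: [0.5535, 0.0476, 0.044]
tcp_rot: [-1.571, 0.63, 0.942]
ft_force: [-0.0, -0.7, -0.8]
width: 0.0342
(array([ 0.0005, -0.001 , -0.0003]), array([ 0.02, -0.02, -0.08]))
```

View pics/w3c.png

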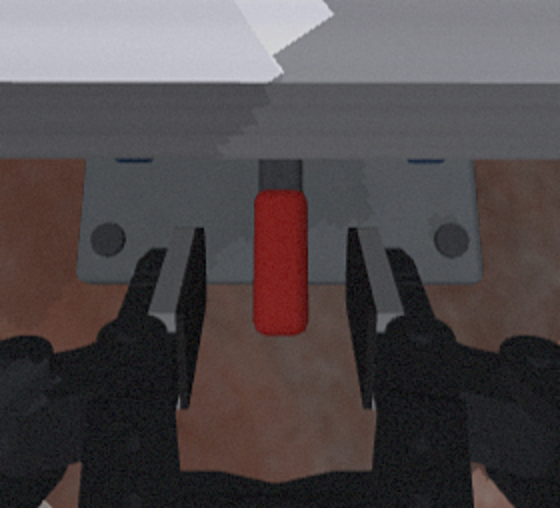

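The red bar sits centred between the pads at crop pixel (280,262). Now I'll close on it.

```bash
python3 -m handwheel '[[-1,0,0,0,0,0,0],[-1,0,0,0,0,0,0],[-1,0,0,0,0,0,0],[-1,0,0,0,0,0,0],[-1,0,0,0,0,0,0]]'
python3 - <<'E'
from h import *
st=get_state();M=R.from_euler('xyz',st['tcp_rot']);print('up 10/23mm',(M.inv().apply([0,0,.012])).round(4),(M.inv().apply([0,0,.023])).round(4))
E
```

```text
clock: 3.55
eef_pos: [0.5528, 0.0481, 0.0442]
tcp_rot: [-1.57, 0.63, 0.942]
ft_force: [-2.7, 4.5, 5.0]
width: 0.011
up 10/23mm [-0.0071 -0.0097  0.    ] [-0.0136 -0.0186  0.    ]
```

```bash
python3 -m handwheel '[[-1,-0.003,-0.004,0,0,0,0],[-1,-0.006,-0.008,0,0,0,0],[-1,-0.009,-0.012,0,0,0,0],[-1,-0.012,-0.0162,0,0,0,0],[-1,-0.0125,-0.017,0,0,0,0],[-1,-0.0125,-0.017,0,0,0,0],[-1,-0.0125,-0.017,0,0,0,0]]'
```

```text
clock: 4.25
eef_pos: [0.5527, 0.0481, 0.0644]
tcp_rot: [-1.57, 0.629, 0.943]
ft_force: [-0.9, 5.5, -7.2]
width: 0.0106
```

The hand rose 20.2 mm and stopped there. Now I'll let go and back out.

```bash
python3 -m handwheel '[[-0.2,0,0,0,0,0,0],[-0.2,0,0,0,0,0,0],[-0.2,0,0,0,0,0,0],[-0.2,0,0,0,0,0,0],[-0.2,0,-0.04,0,0,0,0],[-0.2,0,-0.08,0,0,0,0],[-0.2,0,-0.12,0,0,0,0],[-0.2,0,-0.15,0,0,0,0],[-0.2,0,-0.15,0,0,0,0],[-0.2,0,-0.15,0,0,0,0],[-0.2,0,-0.15,0,0,0,0]]'
python3 - <<'E'
from h import *
s=snap('wrist','w4');P=pts(s);ok=s['range_z']>0
hsv=cv2.cvtColor(s['img'],cv2.COLOR_BGR2HSV)
q=R.from_euler('z',-PSI).apply(P.reshape(-1,3)-C).reshape(P.shape)
red=ok&((hsv[...,0]<8)|(hsv[...,0]>172))&(hsv[...,1]>170)&(abs(q[...,0]+.06)<.03)&(abs(q[...,1])<.02)&(q[...,2]>.03)
print('red z',np.percentile(q[red][:,2],[50,95]))
b=ok&(q[...,2]>.161)&(q[...,2]<.175)&(np.hypot(q[...,0],q[...,1])<.04)
print('bearing top',b.sum(),P[b].mean(0),np.median(P[b][:,2]),cv2.minEnclosingCircle(P[b][:,:2].astype(np.float32)*1000))
zs=-1
for zs in(1,-1):
  o=grip(0,zs);print(zs,tool(np.r_[P[b].mean(0)[:2],.20],o), get_state()['joint_pos'].round(2))
E
```

```text
clock: 5.35
eef_pos: [0.6042, 0.1172, 0.1851]
tcp_rot: [-1.57, 0.633, 0.941]
ft_force: [0.2, 0.1, -0.8]
width: 0.0338
red z [0.08275396 0.08408819]
bearing top 3670 [0.52263433 0.00494708 0.16592395] 0.16617722710475646 ((521.43310546875, 3.5809555053710938), 26.43315887451172)
1 (array([-0.1207,  0.07  , -0.0002]), array([ 5.6040e+01,  1.7097e+02, -9.0000e-02])) [-0.43  0.73 -0.02  1.38  0.3   1.61  1.98]
-1 (array([-0.1207,  0.07  , -0.0002]), array([ -0.06,  -0.08, -36.3 ])) [-0.43  0.73 -0.02  1.38  0.3   1.61  1.98]
```

View pics/w4.png

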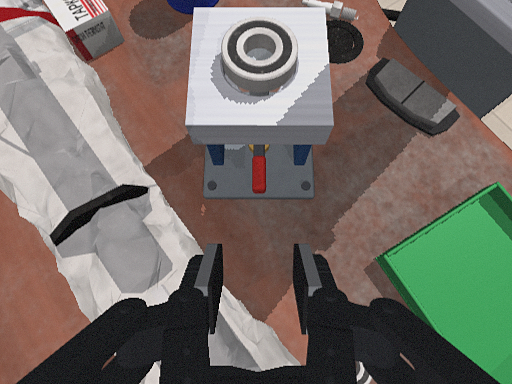

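The bearing is raised on the rod: its top is at z = 0.166 and it shows at (260,55). The handle is up 20 mm and stays up after release. Next I'll go above the bearing, tool straight down.

```bash
python3 - <<'E'
from h import *
print(tool([.521,.003,.21],grip(0,-1)))
E
python3 -m handwheel '[[0.7,-0.04,0.002,0,0,0,-8.5],[0.7,-0.075,0.01,0,0,0,-17],[0.7,-0.11,0.03,0,0,0,-25.5],[0.7,-0.127,0.06,0,0,0,-34],[0.7,-0.127,0.061,0,0,0,-36.3],[0.7,-0.127,0.061,0,0,0,-36.3],[0.7,-0.127,0.061,0,0,0,-36.3],[0.7,-0.127,0.061,0,0,0,-36.3]]'
python3 - <<'E'
from h import *
print(tool([.521,.003,.151],grip(0,-1)))
s=snap('wrist','w5');P=pts(s);b=(P[...,2]>.161)&(P[...,2]<.172)&(np.hypot(P[...,0]-.521,P[...,1]-.003)<.035)
print(b.sum(),P[b].mean(0),cv2.minEnclosingCircle(P[b][:,:2].astype(np.float32)*1000))
E
```

```text
(array([-1.286e-01,  6.340e-02, -1.000e-04]), array([ -0.06,  -0.08, -36.3 ]))
clock: 6.2
eef_pos: [0.5246, 0.0084, 0.2117]
tcp_rot: [-1.571, -0.003, 0.945]
ft_force: [-1.0, 0.4, -1.3]
width: 0.0726
(array([-0.0067,  0.0607, -0.0002]), array([0.02, 0.14, 0.16]))
4581 [0.52021414 0.0014501  0.16640678] ((521.2388305664062, 2.6040761470794678), 26.374670028686523)
```

View pics/w5.png

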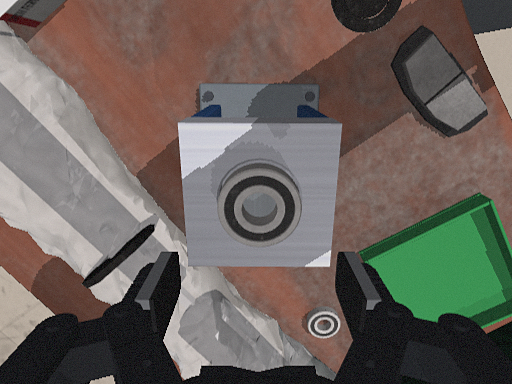

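The bearing at (259,203) lies midway between the pads sideways. Now I'll descend.

```bash
python3 -m handwheel '[[0.7,-0.007,0,0,0,0,0],[0.7,-0.007,0.02,0,0,0,0],[0.7,-0.007,0.04,0,0,0,0],[0.7,-0.007,0.054,0,0,0,0],[0.7,-0.007,0.06,0,0,0,0],[0.7,-0.007,0.06,0,0,0,0],[0.7,-0.007,0.06,0,0,0,0]]'
python3 - <<'E'
from h import *
print(tool([.5207,.002,.151],grip(0,-1)))
E
```

```text
clock: 6.95
eef_pos: [0.52, 0.0012, 0.1521]
tcp_rot: [-1.572, -0.003, 0.942]
ft_force: [0.2, -0.3, -0.3]
width: 0.0723
(array([ 0.001 ,  0.0011, -0.    ]), array([ 0.05, -0.01,  0.19]))
```

```bash
python3 -m handwheel '[[-1,0,0.001,0,0,0,0],[-1,0,0.001,0,0,0,0],[-1,0,0.001,0,0,0,0],[-1,0,0.001,0,0,0,0],[-1,0,0.001,0,0,0,0],[-1,0,0.001,0,0,0,0]]'
python3 -m handwheel '[[-1,0,-0.01,0,0,0,0],[-1,0,-0.03,0,0,0,0],[-1,0,-0.05,0,0,0,0],[-1,0,-0.07,0,0,0,0],[-1,0,-0.07,0,0,0,0],[-1,0,-0.07,0,0,0,0]]'
python3 - <<'E'
from h import *
print(tool([.427,.257,.10],grip(0,-1)))
s=snap('wrist','w6');P=pts(s);o=grip(0,-1);st=get_state();e=st['eef_pos']
Q=R.from_euler('xyz',st['tcp_rot']).inv().apply(P.reshape(-1,3)-e).reshape(P.shape)
b=(np.hypot(Q[...,0],Q[...,2])<.02)&(abs(Q[...,1])<.05)
print('held top (tool y) ',b.sum(),np.percentile(Q[b],[5,50,95],axis=0).round(4))
E
```

```text
clock: 7.55
eef_pos: [0.52, 0.001, 0.151]
tcp_rot: [-1.572, -0.004, 0.942]
ft_force: [0.4, 0.7, 4.5]
width: 0.0488
clock: 8.15
eef_pos: [0.5191, 0.0007, 0.2204]
tcp_rot: [-1.571, -0.003, 0.942]
ft_force: [-1.0, 0.3, -1.5]
width: 0.0489
(array([0.1528, 0.1208, 0.2253]), array([ 0.02, -0.04,  0.15]))
held top (tool y)  4596 [[-0.0164 -0.0164 -0.0164]
 [ 0.001  -0.0151  0.0007]
 [ 0.0158 -0.0055  0.0165]]
```

View pics/w6.png

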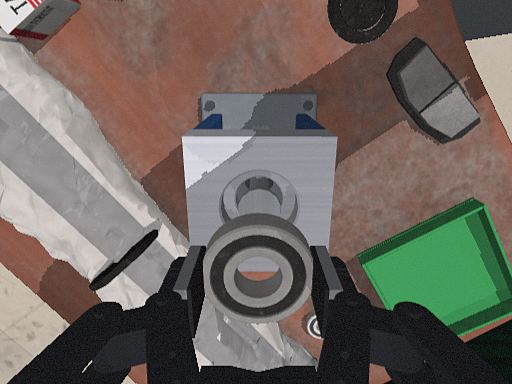

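The bearing is held level at (258,270) and the pocket is empty with the rod standing up. Now I'll carry it to the tray.

```bash
python3 -m handwheel '[[-1,0.008,0,0.011,0,0,0],[-1,0.023,0,0.034,0,0,0],[-1,0.043,0,0.063,0,0,0],[-1,0.063,0,0.093,0,0,0],[-1,0.083,0,0.122,0,0,0],[-1,0.103,0,0.152,0,0,0],[-1,0.123,0,0.181,0,0,0],[-1,0.14,0,0.206,0,0,0],[-1,0.15,0.02,0.221,0,0,0],[-1,0.153,0.045,0.225,0,0,0],[-1,0.153,0.075,0.225,0,0,0],[-1,0.153,0.1,0.225,0,0,0]]'
python3 -m handwheel '[[-1,0,0,0,0,0,0],[-1,0,0,0,0,0,0]]'
python3 - <<'E'
from h import *
print(tool([.427,.257,.005],grip(0,-1)),get_state()['width'])
s=snap('wrist','w7')
P=pts(s);hsv=cv2.cvtColor(s['img'],cv2.COLOR_BGR2HSV)
g=(hsv[...,0]>50)&(hsv[...,0]<75)&(hsv[...,1]>120)&(P[...,2]<.012)&(P[...,2]>-.01)&(abs(P[...,0]-.427)<.06)&(abs(P[...,1]-.257)<.06)
print('floor z',g.sum(),np.median(P[g][:,2]))
E
```

```text
clock: 9.4
eef_pos: [0.4257, 0.2577, 0.1189]
tcp_rot: [-1.57, -0.001, 0.944]
ft_force: [0.2, -0.2, -1.8]
width: 0.0488
clock: 9.6
eef_pos: [0.4268, 0.2574, 0.1207]
tcp_rot: [-1.57, -0.001, 0.943]
ft_force: [1.3, 0.0, -0.7]
width: 0.0487
(array([-0.0004,  0.1157, -0.0005]), array([-0.04,  0.  ,  0.07])) 0.0486638617695187
floor z 17534 0.0045335840986876486
```

View pics/w7.png

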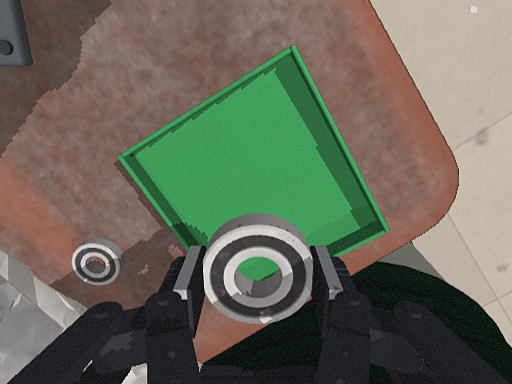

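The bearing is still held level, above the tray. Now I'll descend.

```bash
python3 -m handwheel '[[-1,0,0.015,0,0,0,0],[-1,0,0.04,0,0,0,0],[-1,0,0.065,0,0,0,0],[-1,0,0.09,0,0,0,0],[-1,0,0.103,0,0,0,0],[-1,0,0.109,0,0,0,0],[-1,0,0.112,0,0,0,0],[-1,0,0.112,0,0,0,0],[-1,0,0.112,0,0,0,0]]'
python3 -m handwheel '[[-1,0,0.002,0,0,0,0],[-1,0,0.003,0,0,0,0],[-1,0,0.003,0,0,0,0]]'
```

```text
clock: 10.55
eef_pos: [0.4285, 0.2578, 0.0099]
tcp_rot: [-1.572, -0.004, 0.942]
ft_force: [-0.0, 1.2, -1.7]
width: 0.0486
clock: 10.85
eef_pos: [0.4279, 0.2573, 0.0061]
tcp_rot: [-1.571, -0.003, 0.942]
ft_force: [0.6, 0.2, -1.4]
width: 0.0484
```

```bash
python3 -m handwheel '[[-1,0,0.0007,0,0,0,0],[-1,0,0.001,0,0,0,0],[-1,0,0.001,0,0,0,0]]';python3 -m handwheel '[[-1,0,0.0005,0,0,0,0],[-1,0,0.001,0,0,0,0],[-1,0,0.001,0,0,0,0]]'
```

```text
clock: 11.15
eef_pos: [0.4278, 0.2573, 0.005]
tcp_rot: [-1.571, -0.003, 0.942]
ft_force: [-0.3, 0.6, -0.8]
width: 0.0491
clock: 11.45
eef_pos: [0.4279, 0.2573, 0.0044]
tcp_rot: [-1.571, -0.003, 0.942]
ft_force: [-1.1, -0.8, 4.2]
width: 0.0489
```

The force reads 4 N, so it is touching the floor. I'll release slowly, then retreat.

```bash
python3 -m handwheel '[[0.3,0,0,0,0,0,0],[0.5,0,0,0,0,0,0],[0.6,0,0,0,0,0,0],[0.6,0,0,0,0,0,0],[0.6,0,-0.01,0,0,0,0],[0.6,0,-0.04,0,0,0,0],[0.6,0,-0.08,0,0,0,0],[0.6,0,-0.12,0,0,0,0],[0.6,0,-0.16,0,0,0,0],[0.6,0,-0.2,0,0,0,0],[0.6,0,-0.2,0,0,0,0]]'
python3 - <<'E'
from h import *
s=snap('wrist','w8');P=pts(s)
b=(P[...,2]>.012)&(P[...,2]<.03)&(np.hypot(P[...,0]-.428,P[...,1]-.257)<.04)
print(b.sum(),np.percentile(P[b][:,2],[5,50,95]),cv2.minEnclosingCircle(P[b][:,:2].astype(np.float32)*1000))
P0=F([-.0015,0,0]);print(P0,tool([P0[0],P0[1],.20],grip(0,-1)))
E
```

```text
clock: 12.55
eef_pos: [0.4302, 0.259, 0.2102]
tcp_rot: [-1.575, -0.013, 0.942]
ft_force: [-0.1, -0.4, 1.1]
width: 0.068
1673 [0.01708187 0.0190863  0.02053301] ((430.535888671875, 258.2663269042969), 26.223119735717773)
[0.52088168 0.00221353 0.        ] (array([-0.1528,  0.0067, -0.2248]), array([ 0.17, -0.04,  0.52]))
```

View pics/w8.png

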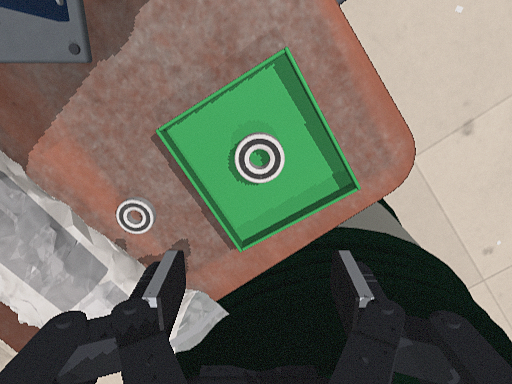

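The bearing lies flat in the middle of the tray at (259,158), top at z = 0.019. Next I'll push the rod down with closed fingers.

```bash
python3 -m handwheel '[[-1,-0.02,0,-0.03,0,0,0],[-1,-0.045,0,-0.067,0,0,0],[-1,-0.07,0,-0.104,0,0,0],[-1,-0.095,0,-0.14,0,0,0],[-1,-0.12,0,-0.177,0,0,0],[-1,-0.14,0,-0.206,0,0,0],[-1,-0.153,0,-0.225,0,0,0.5],[-1,-0.153,0,-0.225,0,0,0.5],[-1,-0.153,0,-0.225,0,0,0.5],[-1,-0.153,0,-0.225,0,0,0.5]]'
python3 - <<'E'
from h import *
s=snap('wrist','w9');P=pts(s)
q=R.from_euler('z',-PSI).apply(P.reshape(-1,3)-C)
m=(abs(q[:,2]-.1515)<.006)&(np.hypot(q[:,0],q[:,1])<.018)
print('rod head z',m.sum(),np.median(q[m][:,2]))
print(tool([.5209,.0022,.158],grip(0,-1)))
E
python3 -c "print()"
```

```text
clock: 13.6
eef_pos: [0.5187, 0.0022, 0.2031]
tcp_rot: [-1.57, 0.006, 0.944]
ft_force: [-0.1, 0.9, 0.0]
width: 0.0
rod head z 1600 0.1519979209427898
(array([ 0.0015,  0.0453, -0.0018]), array([-0.04,  0.09, -0.35]))
```

View pics/w9.png

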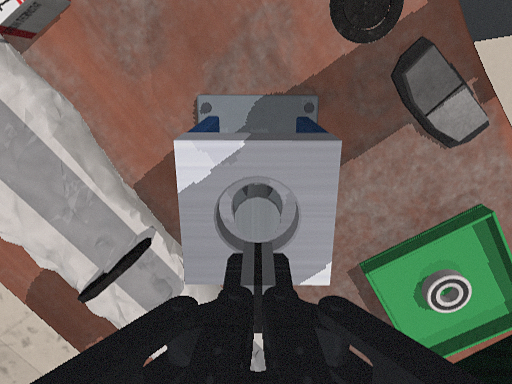

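The rod head is at (258,210), z = 0.152, so it is still up, and the fingers are shut. Now I'll press down.

```bash
python3 -m handwheel '[[-1,0.001,0.02,-0.001,0,0,0],[-1,0.001,0.04,-0.001,0,0,0],[-1,0.001,0.045,-0.001,0,0,0],[-1,0.001,0.05,-0.001,0,0,0],[-1,0.001,0.054,-0.001,0,0,0],[-1,0.001,0.057,-0.001,0,0,0],[-1,0.001,0.06,-0.001,0,0,0],[-1,0.001,0.062,-0.001,0,0,0],[-1,0.001,0.062,-0.001,0,0,0],[-1,0.001,0.062,-0.001,0,0,0]]'
```

```text
clock: 14.65
eef_pos: [0.5207, 0.0004, 0.1416]
tcp_rot: [-1.571, 0.006, 0.941]
ft_force: [0.6, 0.3, 0.2]
width: 0.0002
```

```bash
python3 -m handwheel '[[-1,0,0.002,0,0,0,0],[-1,0,0.003,0,0,0,0],[-1,0,0.003,0,0,0,0]]'; python3 -m handwheel '[[-1,0,-0.02,0,0,0,0],[-1,0,-0.05,0,0,0,0],[-1,0,-0.09,0,0,0,0],[-1,-0.03,-0.11,0,0,0,0],[-1,-0.06,-0.12,0,0,0,0],[-1,-0.06,-0.12,0,0,0,0],[-1,-0.06,-0.12,0,0,0,0]]'
python3 - <<'E'
from h import *
s=snap('wrist','w10');P=pts(s)
q=R.from_euler('z',-PSI).apply(P.reshape(-1,3)-C).reshape(P.shape)
m=(q[...,2]>.12)&(q[...,2]<.16)&(np.hypot(q[...,0]+.001,q[...,1])<.012)
print('rod head z',m.sum(),np.percentile(q[m][:,2],[10,50,90]))
hsv=cv2.cvtColor(s['img'],cv2.COLOR_BGR2HSV)
r=((hsv[...,0]<8)|(hsv[...,0]>172))&(hsv[...,1]>170)&(abs(q[...,0]+.065)<.02)&(abs(q[...,1])<.01)&(q[...,2]>.03);print('red',r.sum(),np.median(q[r][:,2]) if r.sum() else None)
snap('top','t2')
E
```

```text
clock: 14.95
eef_pos: [0.5205, 0.0007, 0.1384]
tcp_rot: [-1.571, 0.006, 0.942]
ft_force: [0.9, -0.4, -0.5]
width: 0.0001
clock: 15.65
eef_pos: [0.4856, -0.0476, 0.2593]
tcp_rot: [-1.572, 0.005, 0.94]
ft_force: [-0.4, 0.6, -0.6]
width: 0.0002
rod head z 201 [0.13125268 0.1320639  0.13273173]
red 0 None
```

```bash
python3 - <<'E'
from h import *
a=pts(load('t1'));t=load('t2');P=pts(t)
b=(P[...,2]>.012)&(P[...,2]<.03)&(np.hypot(P[...,0]-.43,P[...,1]-.258)<.035)
print('bearing',b.sum(),P[b].mean(0).round(3))
for n,px in dict(filter=(300,232),spare=(145,233),carton=(293,196),turq=(337,233)).items(): print(n,a[px[1],px[0]].round(3),P[px[1],px[0]].round(3))
print(job_done())
E
```

```text
bearing 226 [0.43  0.254 0.019]
filter [ 0.441 -0.229  0.087] [ 0.119 -0.035  0.852]
spare [0.588 0.229 0.004] [ 0.591  0.231 -0.001]
carton [ 0.583 -0.254  0.052] [ 0.153 -0.043  0.833]
turq [ 0.447 -0.365 -0.   ] [ 0.11  -0.052  0.86 ]
the job is handed in; nothing more can be done
None
```

The job is done and handed in at about 15.7 s of the 59 s. It reports no verdict.

- **Knockout lifted:** I gripped the red handle at a tilt of about 36° and raised it 20 mm. It stayed up when released, with the handle top at 83 mm and the bearing top at 166 mm.
- **Bearing in the tray:** I took it by its outer ring and set it on the tray floor with about 4 N of contact before letting go. It lies flat near the tray's centre with its top at about 19 mm, and the top camera confirmed this at the end.
- **Rod pushed home:** I pressed the rod head with closed fingers to about 13 mm below its raised height. The wrist depth then read the rod head at 132 mm, against 131.5 mm expected when fully home.

Some final checks were incomplete:
- **Last picture:** I could not view it because the 12-picture limit was reached, so the rod-home check rests on depth data and the near-zero force at the end of the push.
- **Handle when down:** no red was visible from that last pose, so I could not confirm its height.
- **Other objects:** the spare bearing's before/after readings agree to within about 5 mm. The arm hid the filter, carton and turquoise ring from the top camera, so I could not re-check them. I kept the arm's moves away from all three.

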